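# Charge a hot-mounting mould

## Task

Charge the hot-mounting mould in this order: stand the hexagonal steel section centred on the spigot of the mould base, lower the sleeve over it until it sits fully home on the base, drop in the phenolic tablet that fits the bore, and close the mould with the plunger, which comes off its hanger by sliding it along the keyhole slot to the wide end and lifting it out. Leave the plunger hanging until the tablet is in, keep its lapped lower end from touching the bench, and leave the larger tablet and the finished mount where they are.

Things in the scene. Friction and masses are not known exactly. Their poses are not given: they have to be found in the camera images.
- mould_base: Round steel mould base fixed to the bench: flange 96 mm across and 14 mm thick, and in its middle a raised spigot 31 mm across whose flat top lies 26 mm above the bench (edge chamfered 2.5 mm). Origin: centre of the underside, on the bench; z up.
- sleeve: Loose steel mould sleeve, a thick tube standing upright: outside 54 mm, bore 34 mm, 66 mm high, 0.6 kg; bore belled to 42 mm at the top (4 mm deep), 40 mm at the bottom (3 mm deep). It fits over the spigot and then stands on the flange, its top 80 mm above the bench. Origin: centre of the lower end; z along the bore, up.
- section: Loose slice of bright hexagonal steel bar, lying on its ground face: 19 mm across flats, 22 mm across corners, 14 mm thick, 32 g. Origin: centre of the underside; z up, x square to a pair of flats.
- tablet: Loose red phenolic tablet, a plain short cylinder standing upright: 31 mm across, 24 mm high, edges chamfered 2 mm, 25 g. It slides freely down the 34 mm bore on to the section; there its underside is 40 mm and its top 64 mm above the bench. Origin: centre of the underside; z up.
- plunger: Loose steel plunger, 81 mm long, 0.45 kg, upright in the hanger's slot: body 31 mm across, 45 mm long (nose chamfered 3 mm, lower end lapped), then a groove 15 mm across, 12 mm long, then a head 46 mm across, 24 mm high, resting on the leaf (81 to 105 mm above the bench; lower end at 24 mm). In the closed mould it stands on the tablet, 16 mm inside the bore. Origin: centre of lower end; z up.
- hanger: Grey C-shaped bracket fixed to the bench, 114 x 80 mm, nothing above it. Its top leaf, 6 mm thick, top 81 mm above the bench, has a keyhole along x: wide end 40 mm across, centred at x = -32 mm, y = 0; from it a slot 19 mm wide to x = 21 mm (half-round end). The plunger hangs by its groove in the slot at x = 0 to 11 mm; its body passes up only through the wide end. Origin: on the bench; z up.
- large_tablet: Loose red phenolic tablet for another mould, too big for this bore: 40 mm across, 24 mm high. To be left alone. Origin: centre of the underside.
- finished_mount: Loose finished mount, tan plastic cylinder with a bright metal spot in its top, 30 mm across and 18 mm high, standing on the bench. To be left alone. Origin: centre of the underside.
Mind the look-alikes: they are no part of the job. Leave any green look-alike of the sleeve alone.

How it is judged:
On the way, in this order (a step that is already met when the one before it is completed fails the run):
1. the section stands on the spigot, centred and released, the sleeve not yet on the base (z of section in the frame of mould_base between 0.023 and 0.029 m and horizontal distance between section and mould_base below 0.008 m and angle between section's own z axis and vertical below 0.12 rad and contact force between the fingers and section below 0.1 N and horizontal distance between sleeve and mould_base above 0.06 m), for 0.2 s.
2. the sleeve sits fully home on the base over the section, released (z of section in the frame of mould_base between 0.023 and 0.029 m and horizontal distance between section and mould_base below 0.008 m and angle between section's own z axis and vertical below 0.12 rad and z of sleeve in the frame of mould_base between 0.011 and 0.017 m and horizontal distance between sleeve and mould_base below 0.004 m and angle between sleeve's own z axis and vertical below 0.06 rad and contact force between the fingers and sleeve below 0.1 N), for 0.2 s.
3. the fitting tablet is in the bore, released, the plunger still on its hanger (z of section in the frame of mould_base between 0.023 and 0.029 m and horizontal distance between section and mould_base below 0.008 m and angle between section's own z axis and vertical below 0.12 rad and z of sleeve in the frame of mould_base between 0.011 and 0.017 m and horizontal distance between sleeve and mould_base below 0.004 m and angle between sleeve's own z axis and vertical below 0.06 rad and z of tablet in the frame of mould_base between 0.037 and 0.062 m and horizontal distance between tablet and mould_base below 0.006 m and angle between tablet's own z axis and vertical below 0.4 rad and contact force between the fingers and tablet below 0.1 N and horizontal distance between plunger and hanger below 0.06 m), for 0.2 s.
4. the plunger is lifted out of the wide end of the keyhole (z of plunger in the frame of hanger above 0.085 m), for 0.05 s.
At the end, for the whole second after the job is handed in: All released and at rest on the mould base: section upright on the spigot (within 8 mm of centre), sleeve home on the flange (3 mm in height, 4 mm of centre), tablet flat on the section in the bore, plunger upright in the bore on the tablet (4 mm in height, 5 mm of centre) (all of step 2 and z of tablet in the frame of mould_base between 0.037 and 0.044 m and horizontal distance between each of tablet, plunger and mould_base below 0.005 m and angle between tablet's own z axis and vertical below 0.1 rad and z of plunger in the frame of mould_base between 0.061 and 0.068 m and angle between plunger's own z axis and vertical below 0.08 rad and contact force between the fingers and section below 0.1 N and contact force between the fingers and tablet below 0.1 N and contact force between the fingers and plunger below 0.1 N and linear speed of each of section, sleeve, tablet, plunger below 0.01 m/s); the robot touches nothing.
It fails at once if the larger tablet is moved by more than 20 mm (distance of large_tablet from where it was at the start of the episode above 0.02 m).
It fails at once if the finished mount is moved by more than 20 mm (distance of finished_mount from where it was at the start of the episode above 0.02 m).
It fails at once if the plunger's lapped end comes down on the bench (height (world z) of plunger below 0.008 m).
It also fails if it takes over 128 s, if anything falls off the work surface, if the arm or the gripper's body presses on something with over 40 N, if the wrist force passes 120 N, or if a joint passes its speed limit or range.

## Robot

A 6-joint arm with a two-finger parallel gripper is mounted at the origin on a cart in front of the work surface, level with it; the furniture and walls round the work are solid. World frame = base frame: x ahead of the robot, y to its left, z up, the work surface at z = 0. Lengths are in m, angles in rad, forces in N, time in s.
With the tool pointing down it reaches from about 0.35 to 0.725 m from the base axis. Payload 6 kg.
Tool frame: the origin (TCP) lies between the finger pads; the fingertips stand 25 mm ahead of it and the grasp point (between the pads) lies 6 mm ahead of it; z points along the fingers, y is the line along which they close (so a half turn about z gives the same grasp; the last joint's range is limited). The gripper opens to 85 mm and grips with 20 to 120 N. Pads are 22 mm wide; open, the fingers measure 114 mm over their backs; the gripper's body (76 mm by 85 mm) begins 54 mm behind the grasp point. The pads swing forward as they close: fully open they stand 13 mm farther back than shut.
Start: joints at [1.611, 0.04, 0.085, 0, -1.615, -0.334], TCP at [0.174, 0.574, 0.256] pointing down, gripper open.
Joint ranges: [-2.56, 2.56], [-1.29, 2.01], [-1.08, 1.49], [-3.29, 1.98], [-2.81, -0.18], [-2.99, 2.99]. Speed limits (rad/s): [2.57, 2.57, 3.01, 3.14, 3.14, 3.14].

## Interface

Orientations are given as a rotation vector (axis times angle).
In Python, from cell import manip, grip, eyes gives the robot as it stands. The module is installed in compiled form; this text tells all that it offers. Calls block until the motion is done:
- manip.movep(position, orientation): joint-space move of the TCP to a pose.
- manip.line_to(position, rot=None, vel=0.15, stop_force=None): straight line of the TCP; rot=None keeps the orientation; vel is the mean speed in m/s. With stop_force (N) it stops when the force on the tool has changed by that much, and returns True; else False.
- manip.move_j(angles): joint-space move.
- grip(opening, strength=None): opening from 0.0 (shut) to 1.0 (fully open); strength is the grip in N (None keeps the last); returns when the fingers have stopped.
- manip.wait(seconds).
- manip.inverse_kinematics(position, orientation): joint angles nearest the present ones, or None.
- manip.get_state(): the state.
- eyes.camera(name): name is "scene" or "side" or "wrist"; returns a dict with "image" (420x560x3 uint8, red, green, blue), "z_map" (420x560 float32, m along the optical axis (not along the pixel's ray), 0 where there is no reading), "mtx" (3x3 intrinsics, pixels), "k1" (the pictures are not rectified: a ray, as slopes to the right and down, at radius r is drawn at 1 + k1 r^2 times it, then the intrinsics apply), "rvec" (rotation vector, rad) and "tvec" (3), from world to camera coordinates, as OpenCV has them; the wrist camera has in their place "mount" (4x4, takes a point from camera to tool coordinates, whose origin is the TCP and whose axes are the flange's). Camera axes: x right, y down, z forward; pixel columns grow to the right and rows downward; lengths in m; the calibration is good to about 2 mm. A picture is of the moment at which its call begins: read the wrist's pose just before it.
A pose or a line that the arm cannot do raises manip.PlanningError and nothing moves.
- manip.sign_off(): hands the job in; it is judged then, once.
Trained networks look in a picture, given as the dict that the camera call returned (one of the last four; its "shot" number tells which), for a name from the list of things; names that differ only in an ending like _2 or _b are one class to them, and where a whole thing is asked for, a point or a joint stands for the part that bears it (a point fixed in the world has none). Each returns a list of dicts, best first, with "confidence" (0 to 1); they miss things now and then, are a little off and sometimes report something else, mostly with a low value. They report only what shows in the picture. A call takes as long as a camera call. They do not tell look-alikes from the thing itself.
- eyes.cut_out(picture, target): "pixels" (420x560 bool, what is visible of it).
- eyes.pinpoint(picture, target): "position" ([x, y, z] in m, in world coordinates, good to about 4 mm: a listed point, or the origin of a listed thing).
The state is a dict: "time_s": time; "joints": joint angles; "joint_vel": joint speeds; "joint_efforts": joint torques, N m; "eef_pos": TCP position; "eef_rot": TCP orientation; "force": force on the tool from outside, world axes, zero at the start; "wrist_torque": the same for the moment, N m; "gripper_width": opening from 0.0 (shut) to 1.0 (fully open); "finger_force": force on a finger pad.
Only numpy, scipy, OpenCV 4.12 (cv2) and the standard library are available. Lean on these libraries where they do the work, as an engineer would, in place of code of your own. Each camera call takes 0.05 s, during which the arm holds its last target. There are 200 camera calls.

## Working session

There is one attempt and no reset: what is moved stays moved. The work goes in short steps, each a Python script; the robot and the scene stay as the last script left them, time stands still between calls to the robot, and variables do not carry over. Pictures are saved under pics/ and viewed, at most 14 in all, crops included, and the job is handed in when it is done.

```bash
mkdir -p pics; ls
cat > h.py <<'E'
import numpy as np, cv2
from cell import manip, grip, eyes
from scipy.spatial.transform import Rotation as R
def shot(name):
    s=manip.get_state(); p=eyes.camera(name)
    if name=="wrist":
        T=np.eye(4);T[:3,:3]=R.from_rotvec(s["eef_rot"]).as_matrix();T[:3,3]=s["eef_pos"]
        p["T"]=T@np.array(p["mount"])
    else:
        T=np.eye(4);T[:3,:3]=R.from_rotvec(np.ravel(p["rvec"])).as_matrix();T[:3,3]=np.ravel(p["tvec"])
        p["T"]=np.linalg.inv(T)
    return p
def save(p,f,crop=None,sc=1):
    im=p["image"][:,:,::-1]
    if crop: im=im[crop[1]:crop[3],crop[0]:crop[2]]
    cv2.imwrite("pics/"+f,cv2.resize(im,None,fx=sc,fy=sc,interpolation=cv2.INTER_CUBIC))
def cloud(p):
    "world xyz per pixel (420x560x3), nan where no depth"
    v,u=np.mgrid[:420,:560].astype(float)
    q=cv2.undistortPoints(np.stack([u,v],-1).reshape(-1,1,2),np.array(p["mtx"],float),np.array([p["k1"],0,0,0.])).reshape(420,560,2)
    z=p["z_map"].astype(float).copy(); z[z<=0]=np.nan
    c=np.stack([q[...,0]*z,q[...,1]*z,z],-1)
    return c@p["T"][:3,:3].T+p["T"][:3,3]
def circ(xy):
    A=np.c_[2*xy,np.ones(len(xy))]; s=np.linalg.lstsq(A,(xy**2).sum(1),rcond=None)[0]
    return s[:2],np.sqrt(s[2]+s[:2]@s[:2])
def disc(C,mask,zlo,zhi):
    "enclosing circle of the masked points between two heights"
    P=C[mask&(C[...,2]>zlo)&(C[...,2]<zhi)]
    c,r=cv2.minEnclosingCircle(P[:,:2].astype(np.float32)); return np.array(c),r,len(P),np.median(P[:,2])
def down(yaw):  # tool z down, closing line (tool y) at angle yaw from world y
    return (R.from_euler('z',yaw)*R.from_rotvec([np.pi,0,0])).as_rotvec()
E
python3 - <<'E'
from h import *
s=manip.get_state(); print(s)
names="mould_base sleeve section tablet plunger hanger large_tablet finished_mount".split()
for c in ("scene","side"):
    p=shot(c); save(p,c+"1.png",sc=1.4); print(c,p["mtx"],p["k1"],p["T"].round(3).tolist())
    for n in names:
        print(n,[(np.round(d["position"],3).tolist(),round(d["confidence"],2)) for d in eyes.pinpoint(p,n)])
        print('   ',[(np.argwhere(d["pixels"]).mean(0)[::-1].round().tolist(),int(d["pixels"].sum()),round(d["confidence"],2)) for d in eyes.cut_out(p,n)])
E
```

```text
pics
{'time_s': 0.0, 'joints': array([ 1.61068365e+00,  4.08091288e-02,  8.37941289e-02, -5.01301995e-04,
       -1.61553380e+00, -3.33700350e-01]), 'joint_vel': array([-0.00029828,  0.00014036, -0.00013938, -0.00040934, -0.00125147,
        0.00075229]), 'joint_efforts': array([-2.39970641e-04, -3.68210435e+01,  3.47413588e+01,  6.93236232e+00,
       -5.41795875e-03,  1.02233358e-05]), 'eef_pos': array([0.17358665, 0.57402464, 0.2552638 ]), 'eef_rot': array([ 3.10596299e+00, -4.59562347e-01, -2.61633165e-04]), 'force': array([-0.5024278 , -0.6048154 , -0.00558762]), 'wrist_torque': array([ 0.01394639,  0.03110956, -0.02359317]), 'finger_force': 0.0, 'gripper_width': 0.9980796738644598}
scene [[442.22108387   0.         279.45172507]
 [  0.         442.22108387 209.2192704 ]
 [  0.           0.           1.        ]] -0.07842209565390137 [[0.889, -0.336, 0.311, 0.114], [-0.458, -0.671, 0.584, -0.735], [0.013, -0.662, -0.75, 1.044], [0.0, 0.0, 0.0, 1.0]]
mould_base [([0.495, 0.383, -0.003], 0.75)]
    [([226.0, 156.0], 469, 0.86), ([335.0, 308.0], 301, 0.5), ([271.0, 169.0], 318, 0.4
[... 898 characters left out ...]
377, -0.005], 0.59), ([0.481, -0.334, 0.023], 0.35)]
    [([215.0, 175.0], 492, 0.81)]
sleeve [([0.594, 0.223, 0.0], 0.85), ([0.488, 0.067, -0.001], 0.7)]
    [([262.0, 224.0], 602, 0.95), ([266.0, 183.0], 468, 0.81)]
section [([0.436, 0.133, 0.005], 0.57)]
    [([232.0, 225.0], 57, 0.54)]
tablet [([0.486, -0.12, 0.001], 0.69)]
    [([298.0, 276.0], 175, 0.7)]
plunger [([0.484, -0.332, 0.023], 0.9)]
    [([358.0, 320.0], 561, 0.68), ([274.0, 252.0], 213, 0.21)]
hanger [([0.477, -0.333, -0.003], 0.95)]
    [([349.0, 342.0], 2812, 0.95)]
large_tablet [([0.477, -0.018, -0.0], 0.58)]
    [([273.0, 252.0], 222, 0.53)]
finished_mount [([0.431, 0.224, 0.002], 0.41)]
    [([218.0, 206.0], 82, 0.43)]
```

View pics/side1.png

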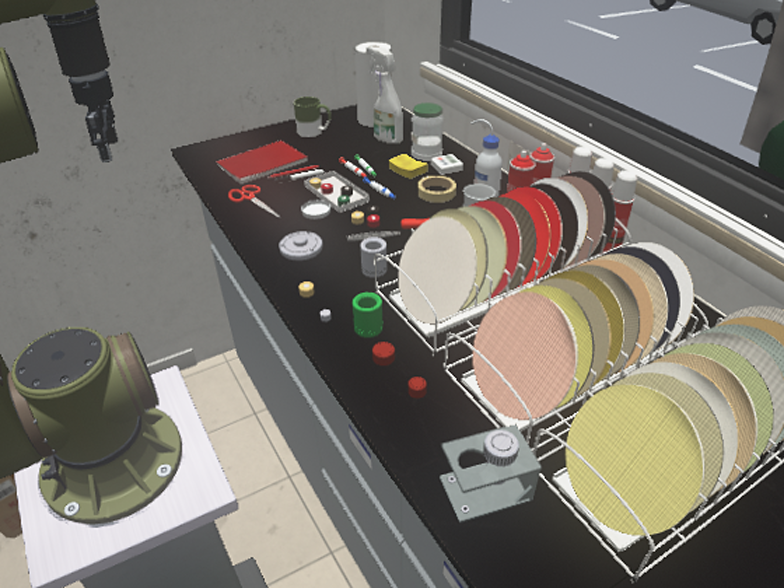

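Run:
```python
from h import *
p=shot("side"); save(p,"crop1.png",(180,130,420,380),2.4)
```

```text
(no output)
```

View pics/crop1.png

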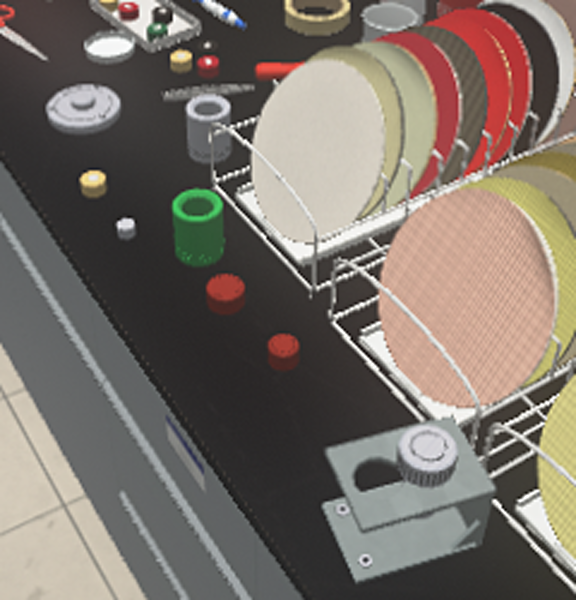

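The side view shows these candidates, in full side-view pixels. The fixed base is at (215,175).
- **Sleeve:** the grey one at (266,183) is the real one. The green one at (262,224) is the look-alike.
- **Section:** the bright hexagon at (232,225). The tan finished mount at (218,206) is to be left alone.
- **Tablet:** the small red one at (298,276) is the one that fits. The larger red one is at (273,252), and there is a red ball among the clutter at about (267,156).
- **Hanger:** the plunger hangs at (358,320), and the wide end of the keyhole is to its left.

Next I'll measure with the wrist camera.

Run:
```python
from h import *
import pickle
print(np.round(eyes.camera("wrist")["mount"],3).tolist())
views={"base":(.47,.36,("mould_base",)),"mid":(.48,.17,("sleeve","section","finished_mount")),"tab":(.46,-.07,("tablet","large_tablet")),"hang":(.45,-.31,("plunger","hanger"))}
out={}
tiles=[]
for k,(x,y,ns) in views.items():
    manip.movep([x,y,.27],down(0.0)); manip.wait(.3)
    p=shot("wrist"); tiles.append(p["image"][:,:,::-1]); C=cloud(p)
    out[k]=(p,C)
    for n in ns:
        for d in eyes.pinpoint(p,n): print(k,n,np.round(d["position"],4).tolist(),round(d["confidence"],2))
        for d in eyes.cut_out(p,n):
            m=d["pixels"]; P=C[m]; zt=np.nanpercentile(P[:,2],97); 
            print('   cut',np.argwhere(m).mean(0)[::-1].round(),m.sum(),round(d["confidence"],2),'top',round(zt,4),[np.round(v,4).tolist() if np.ndim(v) else round(float(v),4) for v in disc(C,m,zt-.006,zt+.004)])
pickle.dump(out,open("views.pkl","wb"))
a=np.vstack([np.hstack(tiles[:2]),np.hstack(tiles[2:])]); cv2.imwrite("pics/wr.png",cv2.resize(a,(800,600)))
print(manip.get_state()["time_s"])
```

```text
[[0.001, -0.947, -0.322, 0.083], [1.0, 0.001, 0.001, -0.001], [-0.0, -0.322, 0.947, -0.118], [0.0, 0.0, 0.0, 1.0]]
base mould_base [0.4934, 0.3771, 0.0008] 0.71
   cut [260. 153.] 4972 0.6 top 0.0268 [[0.4934, 0.3803], 0.0156, 561.0, 0.0262]
mid sleeve [0.59, 0.2255, -0.0045] 0.68
mid sleeve [0.4958, 0.0656, -0.0045] 0.58
mid sleeve [0.4947, 0.3809, 0.0011] 0.23
   cut [222.  68.] 2511 0.94 top 0.0673 [[0.5927, 0.2232], 0.0277, 1738.0, 0.0657]
   cut [370. 168.] 2545 0.89 top 0.0674 [[0.4931, 0.0669], 0.0272, 1287.0, 0.0659]
mid section [0.4328, 0.1322, -0.0031] 0.67
   cut [305. 206.] 223 0.7 top 0.0159 [[0.4367, 0.1342], 0.0105, 193.0, 0.0143]
mid finished_mount [0.4362, 0.2231, -0.0022] 0.61
   cut [233. 206.] 520 0.68 top 0.0198 [[0.4379, 0.2253], 0.0151, 444.0, 0.0184]
tab tablet [0.4877, -0.1179, -0.006] 0.73
   cut [318. 153.] 627 0.55 top 0.0256 [[0.4853, -0.1183], 0.0155, 542.0, 0.0242]
   cut [15. 55.] 1447 0.54 top 0.0507 [[0.5873, 0.2034], 0.0177, 208.0, 0.0481]
tab large_tablet [0.4757, -0.0221, 0.0004] 0.85
   cut [235. 159.] 932 0.71 top 0.0258 [[0.4775, -0.02], 0.0197, 865.0, 0.0243]
hang plunger [0.4801, -0.3339, 0.0227] 0.56
   cut [303. 159.] 2047 0.95 top 0.1067 [[0.4828, -0.3335], 0.0232, 1939.0, 0.1053]
hang hanger [0.4747, -0.3348, 0.0003] 0.77
   cut [298. 167.] 6935 0.87 top 0.0828 [[0.4698, -0.3306], 0.0686, 6026.0, 0.0814]
8.05
```

View pics/wr.png

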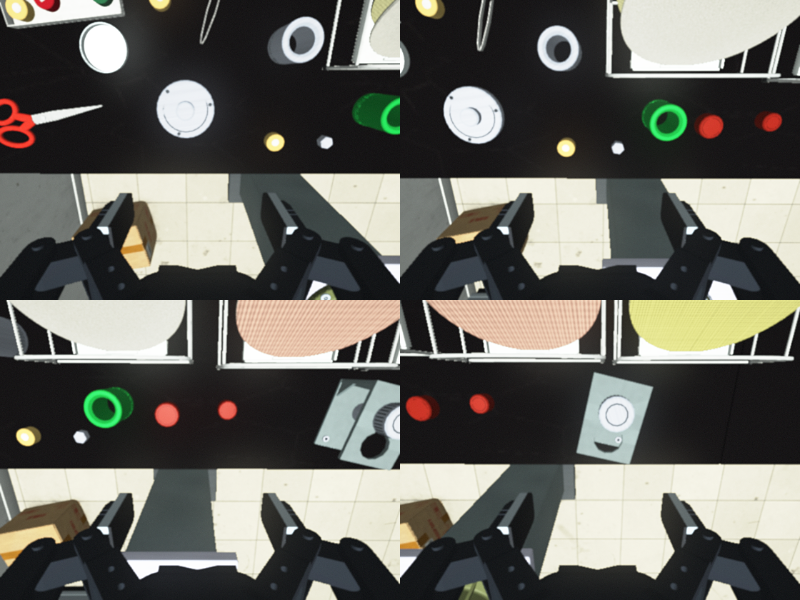

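Wrist mosaic, by tile:
- **Top left:** the base is at (186,108).
- **Top right:** the grey sleeve is at (558,47), left of the rack corner at (608,75). The section is at (617,147), the mount at (566,147) and the green sleeve at (665,121).
- **Bottom left:** the large tablet is at (167,414) and the fitting tablet at (228,410).
- **Bottom right:** the plunger head is at (617,413), with the keyhole's wide end below it at (608,440).

Next I'll get the yaws and the clearance to obstacles.

Run:
```python
from h import *
import pickle
out=pickle.load(open("views.pkl","rb"))
# hanger leaf
p,C=out["hang"]
m=(C[...,2]>.077)&(C[...,2]<.085)&(np.hypot(C[...,0]-.472,C[...,1]+.333)<.09)
P=C[m][:,:2]; r=cv2.minAreaRect((P*1000).astype(np.float32)); b=cv2.boxPoints(r); print("hanger rect",r, b.round(1).tolist())
# hole: bench/low pts inside rect
inside=np.array([cv2.pointPolygonTest((b*1).astype(np.float32),(float(x)*1000,float(y)*1000),True) if np.isfinite(x) else -1 for x,y in C[...,:2].reshape(-1,2)]).reshape(420,560)
# section hex
p,C=out["mid"]
m=(C[...,2]>.010)&(C[...,2]<.018)&(np.hypot(C[...,0]-.4367,C[...,1]-.1342)<.016)
print("hex pts",m.sum()); ys,xs=np.nonzero(m)
pk=(C[m][:,:2]*1000).astype(np.float32); h=cv2.convexHull(pk)[:,0]
th=np.radians(np.arange(-30,30,1)); w=[np.ptp(h@[np.cos(t),np.sin(t)]) for t in th]; w2=[np.ptp(h@[np.cos(t),np.sin(t)])+np.ptp(h@[np.cos(t+np.pi/3),np.sin(t+np.pi/3)])+np.ptp(h@[np.cos(t-np.pi/3),np.sin(t-np.pi/3)]) for t in th]
i=np.argmin(w2); print("flat normal deg",np.degrees(th[i]),min(w2)/3,max(w2)/3, 'centre',np.mean([h.min(0),h.max(0)],0))
# obstacles
cs=[C for _,C in out.values()]
for c in ("scene","side"): cs.append(cloud(shot(c)))
allp=np.concatenate([c.reshape(-1,3) for c in cs]); allp=allp[np.isfinite(allp).all(1)&(allp[:,2]>.006)&(allp[:,2]<.4)]
for n,(cx,cy),r0 in (("sleeve",(.5927,.2232),.033),("plunger",(.4828,-.3335),.075)):
    d=allp-[cx,cy,0]; q=d[(np.hypot(d[:,0],d[:,1])<.16)&(np.hypot(d[:,0],d[:,1])>r0)]
    ang=np.degrees(np.arctan2(q[:,1],q[:,0]))
    print(n)
    for zl,zh in ((.006,.06),(.06,.12),(.12,.2),(.2,.4)):
        row=[]
        for a in range(-180,180,30):
            s=q[(ang>=a)&(ang<a+30)&(q[:,2]>zl)&(q[:,2]<=zh)]
            row.append(int(1000*np.percentile(np.hypot(s[:,0],s[:,1]),3)) if len(s)>4 else 0)
        print(zl,row)
p,C=out["mid"]; save(p,"hex.png",(280,180,330,230),6)
p,_=out["hang"]; save(p,"hang.png",(230,80,380,240),4)
```

```text
hanger rect ((486.0143127441406, -334.62164306640625), (80.14063262939453, 148.87313842773438), 76.87548828125) [[404.3999938964844, -356.70001220703125], [549.4000244140625, -390.5], [567.5999755859375, -312.5], [422.6000061035156, -278.70001220703125]]
hex pts 199
flat normal deg -11.0 19.110514362692314 20.82831239433862 centre [436.55228 134.26456]
sleeve
0.006 [141, 156, 70, 68, 77, 0, 125, 121, 119, 140, 139, 140]
0.06 [0, 157, 67, 70, 77, 0, 0, 0, 0, 0, 0, 0]
0.12 [0, 0, 0, 99, 89, 0, 0, 0, 0, 0, 0, 0]
0.2 [96, 117, 0, 0, 0, 0, 0, 0, 0, 0, 129, 100]
plunger
0.006 [75, 0, 0, 134, 92, 81, 78, 99, 137, 0, 75, 0]
0.06 [75, 0, 0, 133, 83, 90, 80, 85, 138, 0, 75, 0]
0.12 [0, 0, 0, 0, 0, 144, 145, 0, 0, 0, 0, 0]
0.2 [0, 0, 0, 0, 0, 0, 0, 0, 0, 75, 76, 75]
```

View pics/hex.png

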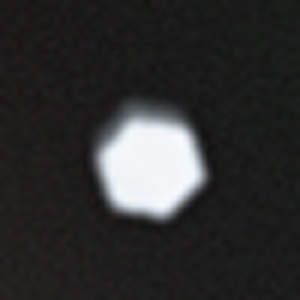

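View pics/hang.png

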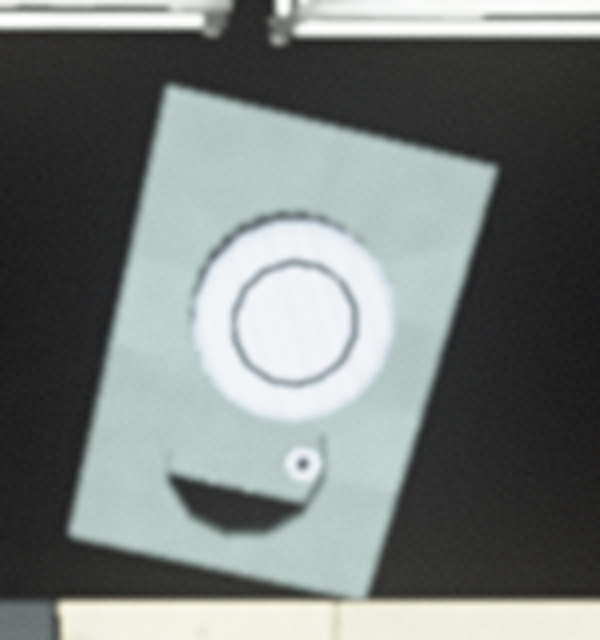

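```bash
cat >> h.py <<'E'
BASE=np.array([.4934,.3803])
def st(): 
    s=manip.get_state(); return "t=%.1f w=%.3f ff=%.1f F=%s tcp=%s"%(s["time_s"],s["gripper_width"],s["finger_force"],s["force"].round(1),s["eef_pos"].round(4))
E
python3 - <<'E'
from h import *
import pickle
p,C=pickle.load(open("views.pkl","rb"))["hang"]
m=(C[...,2]>.077)&(C[...,2]<.085)&(np.hypot(C[...,0]-.472,C[...,1]+.333)<.09)
n,l,s,_=cv2.connectedComponentsWithStats(m.astype(np.uint8)); k=1+np.argmax(s[1:,4])
print(cv2.minAreaRect((C[l==k][:,:2]*1000).astype(np.float32)))
x,y=.4366,.1342; r=down(np.radians(19))
grip(.5,30)
manip.movep([x,y,.12],r); manip.line_to([x,y,.0275],vel=.1,stop_force=8); print(st())
grip(0.1,30); print(st())
manip.line_to([x,y,.14]); print(st())
manip.movep([*BASE,.14],r); manip.wait(.2)
p=shot("wrist"); save(p,"held.png",(180,60,480,400),2)
for d in eyes.pinpoint(p,"mould_base")[:1]: print(d)
E
```

```text
((469.15631103515625, -330.657470703125), (80.15874481201172, 114.20992279052734), 76.82299041748047)
t=11.4 w=0.502 ff=0.0 F=[-0.2  0.7  0.1] tcp=[0.437  0.1344 0.0282]
t=11.8 w=0.211 ff=30.7 F=[-1.   0.   2.7] tcp=[0.437  0.1345 0.0283]
t=12.7 w=0.207 ff=30.4 F=[ 0.   0.7 -1.4] tcp=[0.436  0.134  0.1387]
{'position': [0.49, 0.3806, 0.0011], 'confidence': 0.6}
```

View pics/held.png

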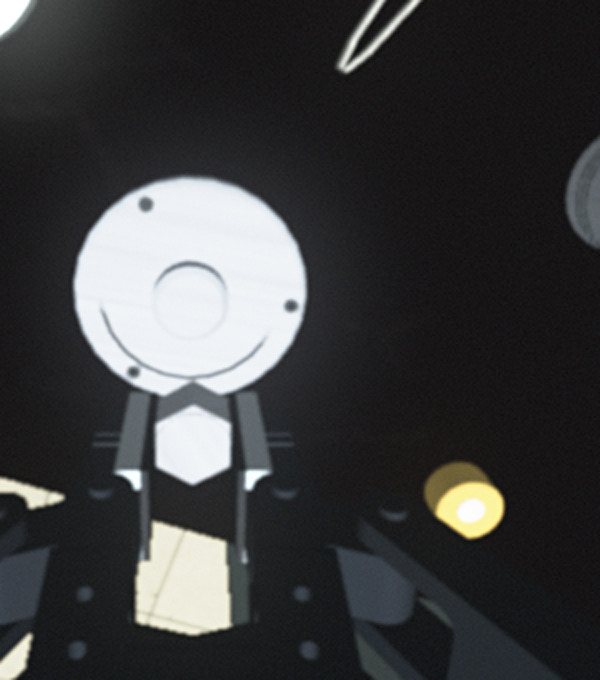

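The section is held level on its flats, at crop (193,445). The base spigot shows at (190,300). Placing it now.

Run:
```python
from h import *
r=down(np.radians(19))
manip.line_to([*BASE,.075],vel=.1); print(manip.line_to([*BASE,.0535],vel=.03,stop_force=4)); print(st())
grip(.5,20); print(st())
manip.line_to([*BASE,.2],vel=.2)
manip.line_to([BASE[0]-.06,BASE[1],.22],vel=.2); manip.wait(.3)
p=shot("wrist"); save(p,"placed.png",(130,30,430,330),2); C=cloud(p)
m=(C[...,2]>.034)&(C[...,2]<.046)&(np.hypot(*(C[...,:2]-BASE).transpose(2,0,1))<.03); print("sec",disc(C,m,0,1))
m=(C[...,2]>.006)&(C[...,2]<.02)&(np.hypot(*(C[...,:2]-BASE).transpose(2,0,1))<.06); print("flange",disc(C,m,0,1))
for n in("section","mould_base"): print([ (d["position"],d["confidence"]) for d in eyes.pinpoint(p,n)[:2]])
print(st())
```

```text
True
t=15.4 w=0.211 ff=30.8 F=[-0.4  0.1  3.4] tcp=[0.4932 0.38   0.0543]
t=15.8 w=0.498 ff=0.0 F=[-0.3  0.2 -0. ] tcp=[0.4926 0.3796 0.0531]
sec (array([0.49299079, 0.37992868]), 0.010866797529160976, 388, np.float64(0.040334746503111835))
flange (array([0.49342284, 0.3802619 ]), 0.0480530820786953, 6427, np.float64(0.01442389782064507))
[([0.4889, 0.3779, 0.0269], 0.74)]
[([0.4913, 0.3782, -0.0007], 0.68)]
t=17.6 w=0.497 ff=0.0 F=[-0.5  0.8 -0.6] tcp=[0.4336 0.3802 0.2196]
```

View pics/placed.png

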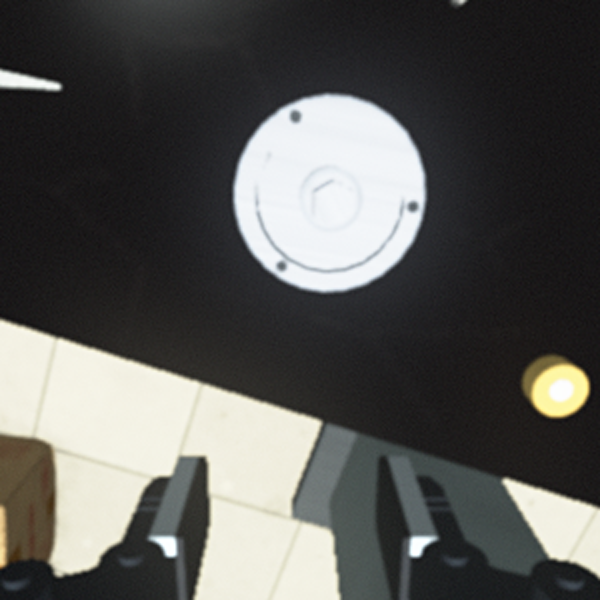

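The section stands centred on the spigot, at crop (330,195). Next is the sleeve.

Run:
```python
from h import *
S=np.array([.5927,.2232]); r=down(np.radians(80))
grip(.88,70)
manip.movep([*S,.2],r); manip.wait(.2); print(st(), manip.get_state()["joints"].round(2))
print(manip.line_to([*S,.05],vel=.1,stop_force=8)); print(st())
grip(.4,70); print(st())
manip.line_to([*S,.16],vel=.12); print(st())
manip.line_to([*BASE,.16],vel=.15); manip.wait(.3)
p=shot("wrist"); save(p,"sl.png"); C=cloud(p); print(st())
for d in eyes.cut_out(p,"sleeve")[:2]:
    m=d["pixels"]; zt=np.nanpercentile(C[m][:,2],97); print(zt,disc(C,m,zt-.006,zt+.004),d["confidence"])
```

```text
t=19.5 w=0.877 ff=0.0 F=[ 0.1  0.6 -1.5] tcp=[0.5924 0.2238 0.2002] [ 0.68  0.13  0.08 -0.   -1.52  2.29]
False
t=21.1 w=0.877 ff=0.0 F=[0.2 0.2 0.8] tcp=[0.5931 0.2234 0.0508]
t=21.5 w=0.610 ff=74.2 F=[-0.3  0.9  3.3] tcp=[0.5932 0.2234 0.051 ]
t=22.6 w=0.616 ff=73.8 F=[-0.5 -0.3 -5.1] tcp=[0.5921 0.223  0.1585]
t=24.3 w=0.613 ff=73.8 F=[ 0.6 -0.7 -4.7] tcp=[0.4936 0.38   0.16  ]
0.17593507360045738 (array([0.49427438, 0.38045835]), 0.027235103771090508, 7900, np.float64(0.17473868393416675)) 0.96
```

View pics/sl.png

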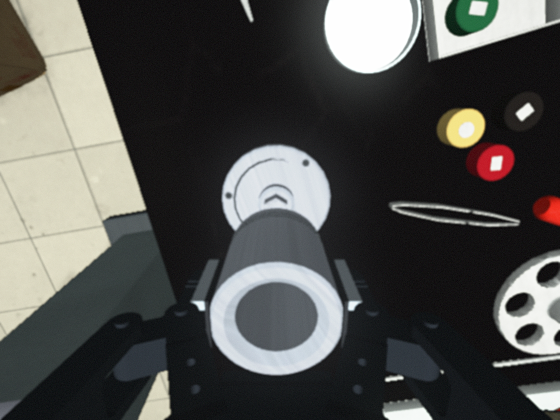

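The sleeve is gripped square, with its top ring at (275,318). The section is visible on the base at (275,195). Lowering the sleeve.

Run:
```python
from h import *
q=BASE-[.0009,.0002]
manip.line_to([*q,.095],vel=.1); print(st())
print(manip.line_to([*q,.0625],vel=.03,stop_force=10)); print(st())
```

```text
t=25.1 w=0.613 ff=73.9 F=[ 0.2  0.1 -4.3] tcp=[0.4929 0.3804 0.0959]
True
t=26.1 w=0.610 ff=74.7 F=[-0.9 -0.2  6.3] tcp=[0.4925 0.3801 0.065 ]
```

Run:
```python
from h import *
grip(.88,30); manip.wait(.2); print(st())
p0=manip.get_state()["eef_pos"]; manip.line_to([p0[0],p0[1],.2],vel=.15)
manip.movep([BASE[0]-.07,BASE[1],.24],down(0)); manip.wait(.3)
p=shot("wrist"); save(p,"home.png",(130,30,430,330),2); C=cloud(p)
for d in eyes.cut_out(p,"sleeve")[:1]:
    m=d["pixels"]; zt=np.nanpercentile(C[m][:,2],97); print(zt,disc(C,m,zt-.006,zt+.004),d["confidence"])
m=(C[...,2]>.006)&(C[...,2]<.02)&(np.hypot(*(C[...,:2]-BASE).transpose(2,0,1))<.06); print("flange",disc(C,m,0,1))
m=(np.hypot(*(C[...,:2]-BASE).transpose(2,0,1))<.010); print("bore inside z",np.nanpercentile(C[m][:,2],[5,50,95]))
```

```text
t=26.6 w=0.882 ff=0.0 F=[-0.1 -0.6  0.6] tcp=[0.4913 0.3791 0.0623]
0.08145580498333344 (array([0.49205148, 0.37955517]), 0.027033135294914246, 1948, np.float64(0.07985628969596534)) 0.86
flange (array([0.49329993, 0.38062987]), 0.04800979793071747, 3601, np.float64(0.014378437935957944))
bore inside z [0.03834483 0.04032542 0.04158242]
```

View pics/home.png

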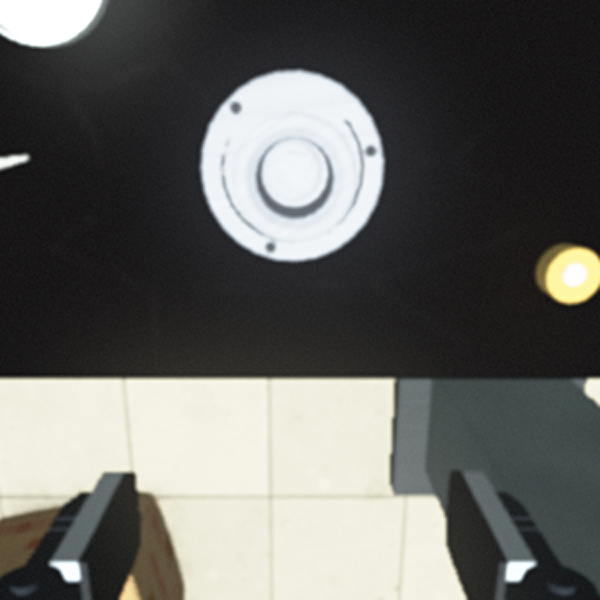

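The sleeve is home: its rim is at 80 mm, crop (295,172), and the section in the bore reads 40 mm. Next is the fitting tablet.

Run:
```python
from h import *
T=np.array([.4853,-.1183]); r=down(0); B=np.array([.4922,.3797])
grip(.65,25)
manip.movep([*T,.12],r); print(manip.line_to([*T,.039],vel=.1,stop_force=8)); grip(.15,25); print(st())
manip.line_to([*T,.19],vel=.15); print(st())
manip.movep([*B,.19],r); manip.wait(.3); print(st())
p=shot("wrist"); save(p,"tabheld.png"); C=cloud(p)
for d in eyes.cut_out(p,"tablet")[:2]:
    m=d["pixels"]; zt=np.nanpercentile(C[m][:,2],97); print(zt,disc(C,m,zt-.006,zt+.004),d["confidence"])
for d in eyes.cut_out(p,"sleeve")[:1]:
    m=d["pixels"]; zt=np.nanpercentile(C[m][:,2],97); print(zt,disc(C,m,zt-.006,zt+.004),d["confidence"])
```

```text
False
t=33.0 w=0.342 ff=24.8 F=[-0.5  1.   3.8] tcp=[ 0.4859 -0.1183  0.0399]
t=34.1 w=0.343 ff=24.7 F=[-0.8 -0.6 -0.2] tcp=[ 0.4848 -0.1182  0.1887]
t=36.2 w=0.342 ff=24.7 F=[0.1 1.3 0.7] tcp=[0.4925 0.3792 0.1901]
0.1753645352611968 (array([0.492327 , 0.3790291]), 0.016239890828728676, 2727, np.float64(0.17427874358967446)) 0.71
0.08130970491925975 (array([0.49242711, 0.37953922]), 0.027243999764323235, 1958, np.float64(0.07977611778713503)) 0.92
```

View pics/tabheld.png

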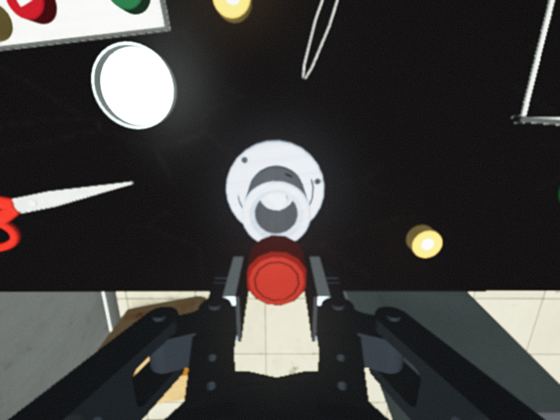

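The tablet is held upright at (277,275), in line with the bore at (277,210).

Run:
```python
from h import *
q=np.array([.4923,.3801])
manip.line_to([*q,.125],vel=.1); print(manip.line_to([*q,.106],vel=.03,stop_force=4)); print(st())
grip(.6,20); manip.wait(.4); print(st())
manip.line_to([*q,.2],vel=.2); manip.line_to([q[0]-.06,q[1],.24]); manip.wait(.3)
p=shot("wrist"); C=cloud(p)
D=np.hypot(*(C[...,:2]-[.4924,.3796]).transpose(2,0,1))
print("bore z",np.nanpercentile(C[D<.010][:,2],[2,25,50,75,98]))
print("tablet top",disc(C,D<.0165,.058,.07))
m=(D<.012); P=C[m&(C[...,2]>.055)]; A=np.c_[P[:,:2]-[.4924,.3796],np.ones(len(P))]; print("plane",np.linalg.lstsq(A,P[:,2],rcond=None)[0])
print("sleeve",disc(C,D<.03,.077,.084))
```

```text
False
t=38.0 w=0.334 ff=24.7 F=[-0.  -0.1  0.3] tcp=[0.4924 0.3801 0.1061]
t=38.7 w=0.598 ff=0.0 F=[-0.5 -0.4 -1.3] tcp=[0.4923 0.3801 0.106 ]
bore z [0.0632409  0.06404765 0.06451704 0.06504958 0.06600306]
tablet top (array([0.4918406 , 0.38025507]), 0.015524354763329029, 889, np.float64(0.06429086681668966))
plane [-0.00465638  0.0066368   0.06451604]
sleeve (array([0.49207041, 0.37936637]), 0.027098940685391426, 1816, np.float64(0.0799425708631856))
```

The tablet is flat in the bore with its top at 64 mm. Next I'll measure the keyhole and plunger from the other side.

Run:
```python
from h import *
import pickle
out=pickle.load(open("views.pkl","rb"))["hang"]
grip(.8,60)
manip.movep([.47,-.10,.27],down(np.radians(-100)))
manip.movep([.49,-.335,.27],down(np.radians(-193.2))); manip.wait(.4); print(st(),manip.get_state()["joints"].round(2))
p=shot("wrist"); save(p,"hang2.png")
for p,C in (out,(p,cloud(p))):
    m=(C[...,2]>.077)&(C[...,2]<.085)&(np.hypot(C[...,0]-.472,C[...,1]+.333)<.09)
    n,l,s,_=cv2.connectedComponentsWithStats(m.astype(np.uint8)); k=1+np.argmax(s[1:,4])
    P=C[l==k][:,:2]; (c,sz,a)=cv2.minAreaRect((P*1000).astype(np.float32))
    c=np.array(c)/1000; t=np.radians(a-90 if sz[0]<sz[1] else a); u=np.array([np.cos(t),np.sin(t)]); v=np.array([-u[1],u[0]])
    q=(P-c)@np.c_[u,v]
    D=np.hypot(C[...,0]-.4828,C[...,1]+.3335)<.035
    h=disc(C,D,.1,.112); hp=C[D&(C[...,2]>.1)][:,:2]
    g=[(np.percentile(np.hypot(q[:,0]-x,q[:,1]-y),.15),x,y) for x in np.arange(-.045,-.02,.001) for y in np.arange(-.006,.0061,.001)]
    print("rect",c,sz,np.degrees(t),"plunger",h,"in rect frame",(h[0]-c)@np.c_[u,v],"hole",max(g))
    print("hole edge leaf gap along axis", [round(float(x),4) for x in (q[(abs(q[:,1])<.003)&(q[:,0]<-.03),0].max(initial=-9),)])
```

```text
t=43.8 w=0.798 ff=0.0 F=[ 0.3 -1.2  0.4] tcp=[ 0.4902 -0.3346  0.2702] [-0.26  0.02  0.09 -0.   -1.64 -1.54]
rect [ 0.46915631 -0.33065747] (80.15874481201172, 114.20992279052734) -13.177009582519531 plunger (array([ 0.48299223, -0.33362722]), 0.023197051137685776, 1948, np.float64(0.1053206665958615)) in rect frame [0.01414861 0.00026248] hole (np.float64(0.019984624437117703), np.float64(-0.02599999999999998), np.float64(0.0))
hole edge leaf gap along axis [-0.0468]
rect [ 0.47028113 -0.32977963] (80.21273040771484, 113.67765045166016) -13.085548400878906 plunger (array([ 0.48349345, -0.33265999]), 0.023324357345700264, 1805, np.float64(0.10528999195588706)) in rect frame [0.01352137 0.00018578] hole (np.float64(0.020022027594476466), np.float64(-0.026999999999999982), np.float64(0.0))
hole edge leaf gap along axis [-0.0478]
```

View pics/hang2.png

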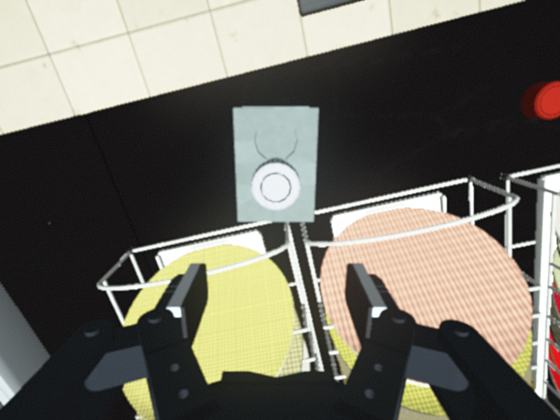

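The keyhole's wide end is at (276,140) and the plunger head at (275,187). The slide is 40 mm along the slot. Grasping the plunger.

Run:
```python
from h import *
P=np.array([.4832,-.3331]); t=np.radians(-13.13); u=np.array([np.cos(t),np.sin(t)]); r=down(np.radians(-193.13))
manip.movep([*P,.17],r); print(manip.line_to([*P,.109],vel=.08,stop_force=8)); grip(.3,80); print(st())
print(manip.line_to([*P,.1128],vel=.03,stop_force=25)); print(st())
e=P-.0403*u
print(manip.line_to([*e,.1128],vel=.04,stop_force=12)); manip.wait(.2); print(st(),e)
```

```text
False
t=45.6 w=0.506 ff=81.8 F=[-1.1  0.8  5. ] tcp=[ 0.4836 -0.3335  0.1105]
False
t=45.9 w=0.503 ff=81.5 F=[ 0.6 -0.3 -3.9] tcp=[ 0.4828 -0.3327  0.1118]
False
t=47.3 w=0.503 ff=81.5 F=[-0.2 -0.7 -4. ] tcp=[ 0.4441 -0.324   0.1127] [ 0.44395356 -0.3239454 ]
```

Run:
```python
from h import *
r=down(np.radians(-193.13)); B=np.array([.4922,.3797])
p0=[.44395,-.32395]
print(manip.line_to([*p0,.16],vel=.05,stop_force=10)); print(st())
print(manip.line_to([*p0,.27],vel=.12)); print(st())
manip.movep([.47,0,.27],r); manip.movep([*B,.27],r); manip.wait(.4); print(st(),manip.get_state()["joints"].round(2))
p=shot("wrist"); save(p,"plheld.png"); C=cloud(p)
D=np.hypot(*(C[...,:2]-B).transpose(2,0,1)); 
m=(D<.04)&(C[...,2]>.25); z=np.nanpercentile(C[m][:,2],60); print("head",z,disc(C,D<.035,z-.004,z+.004))
print("sleeve",disc(C,D<.03,.077,.084))
p=shot("side"); C=cloud(p); save(p,"plside.png",(150,80,310,240),4)
for d in eyes.pinpoint(p,"plunger")[:2]: print(d)
```

```text
False
t=48.4 w=0.508 ff=81.6 F=[ 0.4 -0.6 -3.7] tcp=[ 0.4438 -0.3238  0.1595]
False
t=49.4 w=0.505 ff=81.6 F=[ 0.5 -0.4 -3.7] tcp=[ 0.4438 -0.3237  0.2688]
t=52.5 w=0.505 ff=81.6 F=[-0.6 -0.3 -3.3] tcp=[0.4923 0.3793 0.2702] [ 0.98  0.1   0.17 -0.   -1.64 -2.78]
head 0.3190841604463845 (array([0.47609079, 0.38374695]), 0.02882968820631504, 3130, np.float64(0.3199187336525773))
sleeve (array([0.49280155, 0.38023719]), 0.02722635492682457, 1133, np.float64(0.0799178616949553))
{'position': [0.492, 0.3802, -0.005], 'confidence': 0.75}
{'position': [0.4929, 0.3781, 0.182], 'confidence': 0.53}
```

View pics/plheld.png

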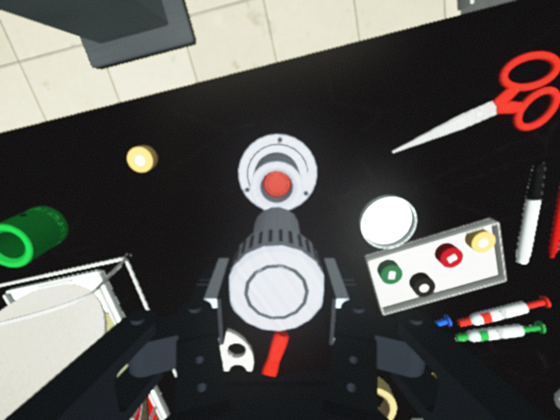

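View pics/plside.png

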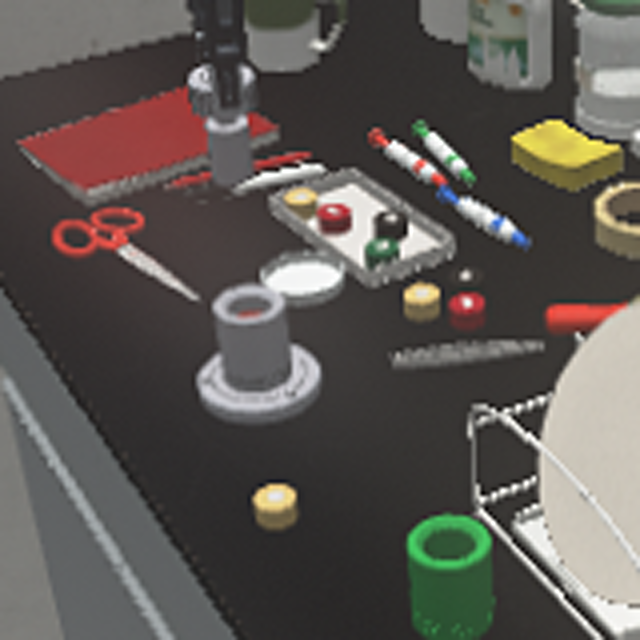

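The plunger is upright and aligned. It is held at wrist pixel (276,288), over the sleeve with the red tablet at (277,185). I'll refine the offset and then lower it.

Run:
```python
from h import *
r=down(np.radians(-193.13)); B=np.array([.4922,.3797])
s=manip.get_state(); p=shot("wrist"); C=cloud(p); D=np.hypot(*(C[...,:2]-B).transpose(2,0,1))
h=disc(C,D<.03,.260,.270); sl=disc(C,D<.03,.077,.084); print(h,sl)
off=np.clip(sl[0]-h[0],-.002,.002) if h[1]<.025 else np.array([.0003,.0003])
q=B+off; print("off",off)
manip.line_to([*q,.18],vel=.1); print(st())
print(manip.line_to([*q,.149],vel=.025,stop_force=8)); print(st())
```

```text
(array([0.48604047, 0.38070494]), 0.028856243938207626, 7201, np.float64(0.26470280541807506)) (array([0.49276394, 0.3801637 ]), 0.02704843506217003, 1120, np.float64(0.07993180573560035))
off [0.0003 0.0003]
t=53.7 w=0.508 ff=81.6 F=[-0.5 -0.4 -3.4] tcp=[0.4928 0.3802 0.1811]
False
t=55.1 w=0.508 ff=82.6 F=[-2.1 -2.9  5.5] tcp=[0.4929 0.3799 0.1504]
```

Run:
```python
from h import *
grip(.8,20); manip.wait(.2); print(st())
s=manip.get_state()["eef_pos"]; manip.line_to([s[0],s[1],.27],vel=.15)
manip.movep([.4,.30,.30],down(0)); manip.movep([.42,.38,.30],down(0)); manip.wait(.3)
p=shot("wrist"); C=cloud(p); B=np.array([.4924,.3798]); D=np.hypot(*(C[...,:2]-B).transpose(2,0,1))
print("head",disc(C,D<.035,.138,.155)); P=C[(D<.018)&(C[...,2]>.135)]; print("plane",np.linalg.lstsq(np.c_[P[:,:2]-B,np.ones(len(P))],P[:,2],rcond=None)[0])
print("sleeve",disc(C,D<.032,.074,.084),"flange",disc(C,D<.06,.006,.02))
p=shot("side"); save(p,"final.png",(170,100,310,240),4); print(st())
```

```text
t=55.7 w=0.798 ff=0.0 F=[-0.8 -0.3  0.3] tcp=[0.4925 0.38   0.1489]
head (array([0.49252412, 0.38018638]), 0.023387903347611427, 2383, np.float64(0.1452933227619554))
plane [0.00023459 0.00168609 0.14540956]
sleeve (array([0.50638938, 0.37272263]), 0.021676087751984596, 45, np.float64(0.07922291614136567)) flange (array([0.49315098, 0.38054031]), 0.04809229075908661, 2454, np.float64(0.01439976830460618))
t=60.2 w=0.800 ff=0.0 F=[-0.4 -0.2 -0.1] tcp=[0.42   0.3796 0.3006]
```

View pics/final.png

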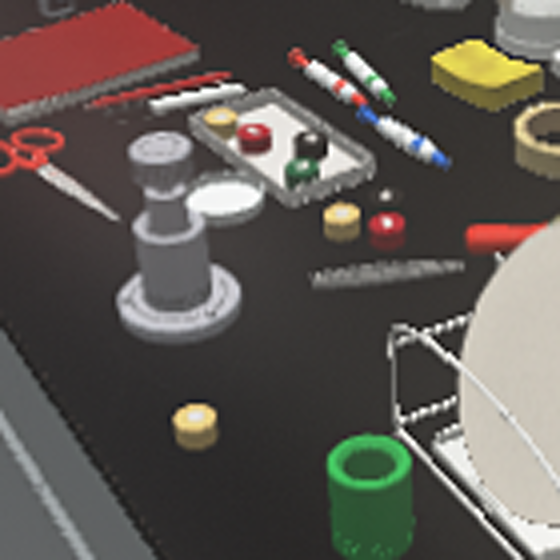

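The mould is closed: the plunger stands upright in the sleeve at crop (165,200), with its head top at 145 mm as expected. The mount and the green sleeve look undisturbed.

```bash
python3 -c "
from h import *
print(manip.sign_off())"
```

```text
the job is handed in; nothing more can be done
None
```

The mould is charged in the required order and closed, and I handed the job in at about 60 s of the 128 s allowed; `sign_off` gave no verdict, but my last camera check showed the plunger upright, centred and at the right height.

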